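Index the sample changer to the reader

TASK

Turn the star wheel of the sample changer, pushing one spoke after another where the guard leaves it open, until the short white vial it carries (not the taller glass cell) stands squarely in front of the reader's window. Do not touch the vial or the glass cell, and leave the wheel standing still.

Things in the scene. Friction and masses are not known exactly. Their poses are not given: they have to be found in the camera images.
- changer: Sample changer, fixed: dark base 290 x 300 x 8 mm. Origin on the wheel's upright axis at table height; x points from there to the window of the grey reader head (73 mm off, head 108 mm tall), z up. A grey finger guard (top at 58 mm) covers the spokes at x > 70 mm, at +y from x = -35 mm on and at -y from x = 20 mm on; the -x side is open.
- star_wheel (a joint): Wheel angle, rad, 0 = vial straight before the window, growing anticlockwise from above; starts at -2.62 to -2.09. Turns both ways, 0.25 N m dry friction, stays put. Five 12 mm round steel spokes, axis 38 mm above the table, end in 18 mm black balls 124 mm from the axis; they point at this angle + 36, 108, 180, 252, 324 deg in the changer's frame. Hub: radius 20, top 54 mm.
- vial: Short white capped vial, 26 mm across, 44 mm tall, held fast on the wheel's disc (radius 62 mm, top 24 mm above the table) midway between two spokes, 45 mm from the axis. Origin at the centre of its underside; its top is 68 mm above the table.
- cuvette: Taller clear glass cell with a cap, 23 mm across, 62 mm tall, held fast on the same disc 144 deg anticlockwise of the vial, 45 mm from the axis. Origin at the centre of its underside; its top is 86 mm above the table.

How it is judged (in metres and radians):
At the end, for the whole second after the job is handed in: The white vial stands on the window's side of the axis, within 9 mm sideways of the line from the axis to the window (about 11 degrees of wheel angle), and the wheel is at rest (x of vial in the frame of changer above 0.03 m and y of vial in the frame of changer between -0.009 and 0.009 m and velocity of joint star_wheel between -0.05 and 0.05 rad/s); the robot touches nothing.
It fails at once if the robot touches the white vial (contact force between any of the fingers, the arm and vial above 0.5 N).
It fails at once if the robot touches the glass cell (contact force between any of the fingers, the arm and cuvette above 0.5 N).
It also fails if it takes over 54 s, if anything falls off the work surface, if the arm or the gripper's body presses on something with over 40 N, if the wrist force passes 120 N, or if a joint passes its speed limit or range.

ROBOT

A 7-joint arm with a two-finger parallel gripper is mounted at the origin on a cart in front of the work surface, level with it; the furniture and walls round the work are solid. World frame = base frame: x ahead of the robot, y to its left, z up, the work surface at z = 0. Lengths are in m, angles in degrees, forces in N, time in s.
With the tool pointing down it reaches from about 0.425 to 0.875 m from the base axis. Payload 8.4 kg.
Tool frame: the origin (TCP) lies at the very end of the fingers, on their centre line; the grasp point (between the pads) lies 19 mm behind it; y points along the fingers, z is the direction in which the jaws open and shut, and the axes are right-handed (so a half turn about y gives the same grasp; the last joint's range is limited). The gripper opens to 85 mm and grips with 20 to 120 N. Pads are 22 mm wide; open, the fingers measure 114 mm over their backs; the gripper's body (76 mm by 85 mm) begins 54 mm behind the grasp point. The pads swing forward as they close: fully open they stand 13 mm farther back than shut.
Start: joints at [-73.465, 19.091, 2.286, 83.961, -0.768, 76.965, -3.352], TCP at [0.246, 0.602, 0.231] pointing down, gripper open.
Joint ranges: [-147.57, 147.57], [-21.85, 119.76], [-74.77, 79.35], [14.55, 137.4], [-85.83, 265.84], [4.83, 119.75], [-152.11, 152.11]. Speed limits (degrees/s): [127.2, 127.2, 159.86, 159.86, 180, 180, 180].

INTERFACE

Orientations are given as a 3x3 rotation matrix whose columns are the frame's x, y, z axes.
In Python, from rig import ctrl gives the robot as it stands.
- The arm moves only by the shell command python3 -m inch 'ROWS' [OPENING]. ROWS is JSON, a list that holds one entry, the list of rows, each a list of 4 numbers: the shift along the tool's x, y, z in m, then the turn about the tool's y in rad. A call has exactly 8 rows; each row shifts and turns the commanded pose from where the row before left it, along the tool's axes as they then stand; what a row does not reach is not made up. A row lasts 1/8 s, in which the tool goes at most 62.5 mm and 10.7 degrees, less where a joint would pass 70% of its speed; a pose out of reach is approached as far as the arm can. A call with a gripper value outside its range is refused whole. OPENING is the opening, from 0 (shut) to 1 (fully open), set as the call begins (- or left out, the last holds). The fingers move at their own pace and stop on an object; the grip force is fixed at half the most. Time passes only in rows, so rows that do not move let the fingers close, or fill a call up. It gives the time, the measured TCP pose, the force and the opening at its end, in the units of the state.
- ctrl.sense(): the state, without advancing time (a new reading comes with each control period).
- ctrl.capture(name): name is "scene" or "top"; returns a dict with "pixels" (384x512x3 uint8, red, green, blue), "z_map" (384x512 float32, m along the optical axis (not along the pixel's ray), 0 where there is no reading), "fx", "fy", "cx", "cy" (pixels), "k1" (the pictures are not rectified: a ray, as slopes to the right and down, at radius r is drawn at 1 + k1 r^2 times it, then the intrinsics apply), "R" (3x3) and "t" (3): a world point X has camera coordinates R X + t. Camera axes: x right, y down, z forward; pixel columns grow to the right and rows downward; lengths in m; the calibration is good to about 2 mm. A picture is of the moment at which its call begins.
- ctrl.close_job(): hands the job in, once; it reports no verdict.
The state is a dict: "clock": time; "q": joint angles; "qvel": joint speeds; "joint_torque": joint torques, N m; "tool_pos": TCP position; "eef_rot": TCP orientation; "wrist_force": force on the tool from outside, world axes, zero at the start; "ft_torque": the same for the moment, N m; "width": opening from 0.0 (shut) to 1.0 (fully open).
Only numpy, scipy, OpenCV 4.12 (cv2) and the standard library are available. Lean on these libraries where they do the work, as an engineer would, in place of code of your own. Each camera call takes 0.05 s, during which the arm holds its last target.

## Working session

There is one attempt and no reset: what is moved stays moved. The work goes in short steps, Python scripts to look and compute and a shell command to move; the robot and the scene stay as the last step left them, time stands still between calls to the robot, and variables do not carry over. Pictures are saved under pics/ and viewed, and the job is handed in when it is done.

```bash
ls; mkdir -p pics
python3 - <<'E'
from rig import ctrl
import cv2,numpy as np
s=ctrl.sense()
print(s['clock'],s['tool_pos'],np.round(s['eef_rot'],3).tolist(),s['width'])
for n in("scene","top"):
    c=ctrl.capture(n); cv2.imwrite(f'pics/{n}0.png',c['pixels'][:,:,::-1]); np.savez(f'{n}0.npz',**c)
    print(n,c['fx'],c['cx'],c['cy'],c['k1'],np.round(c['R'],3).tolist(),c['t'])
E
```

```text
pics
0.0 [0.24563714 0.60130185 0.23041614] [[0.926, -0.001, 0.378], [-0.378, -0.002, 0.926], [0.0, -1.0, -0.002]] 0.9998222566306194
scene 414.03859056175156 249.81709016558858 194.46978414643843 -0.06551718753028483 [[-0.783, -0.622, -0.002], [-0.372, 0.471, -0.8], [0.498, -0.626, -0.6]] [0.46126115 0.27808097 0.56092815]
top 424.21448885905954 263.7690118289507 202.6727029463795 0.04571206443117359 [[0.003, -1.0, 0.026], [-0.99, -0.006, -0.14], [0.14, -0.026, -0.99]] [-0.05339761  0.58608542  0.82927537]
```

View pics/scene0.png

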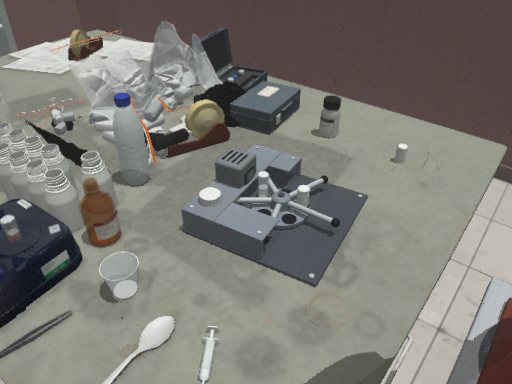

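View pics/top0.png

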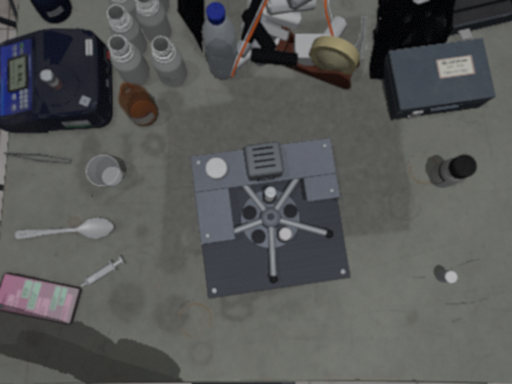

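The top view shows the wheel hub near (271,216) and the reader head at (264,160). There are white caps at (285,234) and (269,193), and open balls at (273,278) and (329,234). Next I'll zoom in and measure.

```bash
cat > h.py <<'E'
import numpy as np,cv2
def load(f): return dict(np.load(f))
def K(c): return np.array([[float(c['fx']),0,float(c['cx'])],[0,float(c['fy']),float(c['cy'])],[0,0,1]])
def D(c): return np.array([float(c['k1']),0,0,0])
def ray(c,uv):
    p=cv2.undistortPoints(np.array(uv,float).reshape(-1,1,2),K(c),D(c)).reshape(-1,2)
    d=np.c_[p,np.ones(len(p))]@c['R']; o=-c['R'].T@c['t']; return o,d
def plane(c,uv,z):
    o,d=ray(c,uv); return o+d*((z-o[2])/d[:,2])[:,None]
def tri(c1,u1,c2,u2):
    o1,d1=ray(c1,u1);o2,d2=ray(c2,u2);d1=d1[0]/np.linalg.norm(d1[0]);d2=d2[0]/np.linalg.norm(d2[0])
    s=np.linalg.lstsq(np.c_[d1,-d2],o2-o1,rcond=None)[0]
    a=o1+s[0]*d1;b=o2+s[1]*d2; return (a+b)/2,np.linalg.norm(a-b)
def proj(c,X):
    r=cv2.Rodrigues(c['R'])[0]; return cv2.projectPoints(np.array(X,float).reshape(-1,3),r,c['t'],K(c),D(c))[0].reshape(-1,2)
def cloud(c):
    v,u=np.mgrid[:384,:512]; p=cv2.undistortPoints(np.c_[u.ravel(),v.ravel()].astype(float).reshape(-1,1,2),K(c),D(c)).reshape(-1,2)
    z=c['z_map'].ravel(); P=np.c_[p*z[:,None],z]; return ((P-c['t'])@c['R']).reshape(384,512,3)
E
python3 - <<'E'
from h import *
for n,(x0,x1,y0,y1) in dict(top=(185,360,130,305),scene=(175,375,135,285)).items():
    c=load(n+'0.npz'); f=min(800//(x1-x0),600//(y1-y0)); 
    cv2.imwrite(f'pics/{n}0z.png',cv2.resize(c['pixels'][y0:y1,x0:x1,::-1],None,fx=f,fy=f,interpolation=cv2.INTER_CUBIC)); print(f)
c=load('top0.npz');P=cloud(c)
for uv in [(271,216),(273,278),(329,234),(285,234),(269,193),(331,142),(345,283),(210,293),(264,155),(300,270)]: print(uv,P[uv[1],uv[0]].round(4))
E
```

```text
3
4
(271, 216) [ 0.5574 -0.065   0.0554]
(273, 278) [ 0.4344 -0.0693  0.0491]
(329, 234) [ 0.5225 -0.1834  0.0448]
(285, 234) [ 0.5205 -0.0921  0.0684]
(269, 193) [ 0.5994 -0.0598  0.0854]
(331, 142) [ 0.7269 -0.1988  0.0043]
(345, 283) [ 0.4229 -0.2232 -0.0007]
(210, 293) [0.4026 0.0586 0.0091]
(264, 155) [ 0.6695 -0.0492  0.109 ]
(300, 270) [ 0.4495 -0.1278  0.0073]
```

View pics/top0z.png

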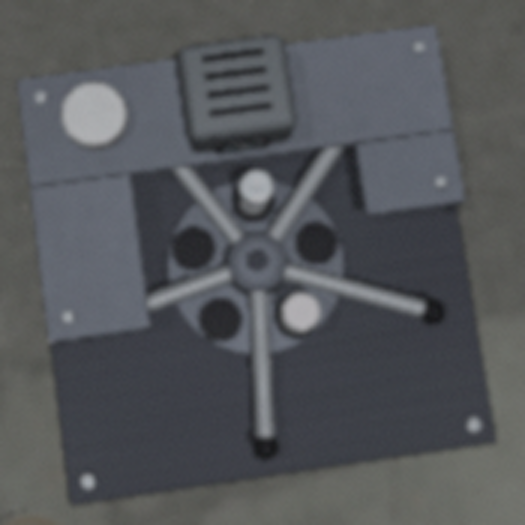

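View pics/scene0z.png

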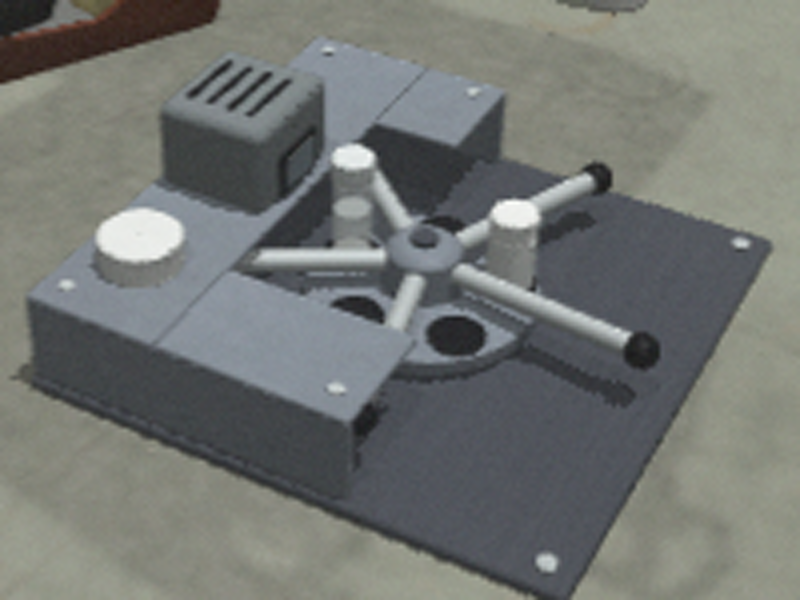

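Run:
```python
from h import *
a=load('top0.npz');b=load('scene0.npz')
T=lambda x,y:[[(x+.5)/3-.5+185,(y+.5)/3-.5+130]]
S=lambda x,y:[[(x+.5)/4-.5+175,(y+.5)/4-.5+135]]
pts=dict(hub=(T(257,260),S(428,238)),ballB=(T(265,447),S(641,350)),ballR=(T(431,310),S(598,178)),vialtop=(T(301,313),S(516,213)),cuvtop=(T(256,187),S(354,158)),scrL=(T(88,481),S(547,562)),scrR=(T(474,425),S(741,243)),g1=(T(67,317),S(336,388)),g2=(T(440,181),S(473,92)),g3=(T(40,97),S(66,285)),g4=(T(419,47),S(328,50)))
R={}
for k,(u,v) in pts.items():
    p,e=tri(a,u,b,v);R[k]=p;print(k,p.round(4),round(e,4))
for k1,k2 in(('scrL','scrR'),('g3','g4')):
    d=R[k1]-R[k2];print('yaw from',k1,np.degrees(np.arctan2(-d[0],d[1])),np.linalg.norm(d))
d=R['g3']-R['scrL'];print(np.degrees(np.arctan2(d[1],d[0])));d=R['g4']-R['scrR'];print(np.degrees(np.arctan2(d[1],d[0])))
# edges at z=8mm
for n,u in dict(right=[T(463,212)[0],T(494,437)[0]],left=[T(51,345)[0],T(70,503)[0]],bot=[T(494,440)[0],T(70,503)[0]]).items():
    q=plane(a,u,.008);d=q[0]-q[1];print(n,q.round(4).tolist(),np.degrees(np.arctan2(d[1],d[0])))
h=R['hub']
for k in('ballB','ballR','vialtop','cuvtop'):
    d=R[k]-h;print(k,np.hypot(*d[:2]).round(4),np.degrees(np.arctan2(d[1],d[0])).round(2))
```

```text
hub [ 0.5568 -0.064   0.0521] 0.0006
ballB [ 0.4333 -0.0695  0.0385] 0.0013
ballR [ 0.5247 -0.1834  0.0383] 0.0006
vialtop [ 0.5213 -0.0917  0.0679] 0.0018
cuvtop [ 0.6021 -0.0616  0.0836] 0.001
scrL [0.4092 0.0508 0.0094] 0.0012
scrR [ 0.4479 -0.2164  0.0095] 0.0016
g1 [0.5183 0.0624 0.0598] 0.0012
g2 [ 0.611  -0.1872  0.0589] 0.0006
g3 [0.6671 0.0839 0.059 ] 0.0016
g4 [ 0.7049 -0.1742  0.0584] 0.0021
yaw from scrL 8.25677619263734 0.26994572807292255
yaw from g3 8.340464462547715 0.26084408983665575
7.330516078998166
9.33463430501494
right [[0.5972, -0.2129, 0.008], [0.439, -0.2308, 0.008]] 6.452812083509036
left [[0.5015, 0.0782, 0.008], [0.3938, 0.0626, 0.008]] 8.282031295710308
bot [[0.437, -0.2307, 0.008], [0.3938, 0.0626, 0.008]] -81.63197450593717
ballB 0.1236 -177.44
ballR 0.1236 -105.04
vialtop 0.0451 -142.03
cuvtop 0.0453 3.04
```

The measurements agree with the stated sizes: balls at radius 123.6 mm and height 38 mm, vial top 68 mm, cuvette top 84 mm. The axis is at (0.557,-0.064), the changer yaw is about 8.3° and the wheel angle is about -149.6°. The plan is to shut the gripper and push anticlockwise at r = 98 mm in two strokes.

```bash
python3 -m inch '[[[0.041,0,-0.024,0],[0.041,0,-0.024,0],[0.041,0,-0.024,0],[0.041,0,-0.024,0],[0.041,0,-0.024,0],[0.041,0,-0.024,0],[0.041,0,-0.024,0],[0.041,0,-0.024,0]]]' 0
python3 -m inch '[[[0,0,0,0.18],[0,0,0,0.18],[0,0,0,0.18],[0,0,0,0.18],[0,0,0,0.18],[0,0,0,0.18],[0,0,0,0.18],[0,0,0,0.18]]]'
```

```text
clock: 1.1
tool_pos: [0.4774, 0.2985, 0.2311]
eef_rot: [[0.926, -0.0, 0.378], [-0.378, -0.0, 0.926], [-0.0, -1.0, -0.0]]
wrist_force: [0.4, -0.7, -0.6]
width: 0.002
clock: 2.1
tool_pos: [0.4766, 0.2998, 0.231]
eef_rot: [[-0.26, -0.001, 0.966], [-0.966, -0.0, -0.26], [0.001, -1.0, -0.0]]
wrist_force: [-0.4, -0.9, 0.0]
width: 0.002
```

```bash
python3 -m inch '[[[0.041,0,0.0092,0],[0.041,0,0.0092,0],[0.041,0,0.0092,0],[0.041,0,0.0092,0],[0.041,0,0.0092,0],[0.041,0,0.0092,0],[0.041,0,0.0092,0],[0.041,0,0.0092,0]]]'
python3 -m inch '[[[0,0.03,0,0.014],[0,0.03,0,0.014],[0,0.02,0,0],[0,0.02,0,0],[0,0,0,0],[0,0,0,0],[0,0,0,0],[0,0,0,0]]]'
python3 - <<'E'
from rig import ctrl
from h import *
for n in("scene","top"):
    c=ctrl.capture(n); x0,x1,y0,y1=(175,375,100,285) if n=='scene' else (185,360,130,305)
    cv2.imwrite(f'pics/{n}1.png',cv2.resize(c['pixels'][y0:y1,x0:x1,::-1],None,fx=3,fy=3,interpolation=cv2.INTER_CUBIC))
E
```

```text
clock: 3.1
tool_pos: [0.4642, -0.0374, 0.2312]
eef_rot: [[-0.254, -0.0, 0.967], [-0.967, 0.0, -0.254], [-0.0, -1.0, -0.0]]
wrist_force: [0.4, -0.3, 0.1]
width: 0.003
clock: 4.1
tool_pos: [0.465, -0.036, 0.1319]
eef_rot: [[-0.281, 0.001, 0.96], [-0.96, 0.0, -0.281], [-0.001, -1.0, 0.001]]
wrist_force: [-1.0, -0.0, -0.6]
width: -0.003
```

View pics/scene1.png

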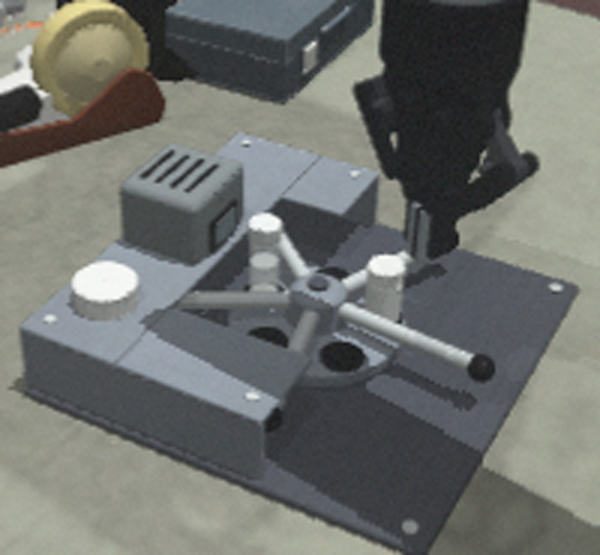

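View pics/top1.png

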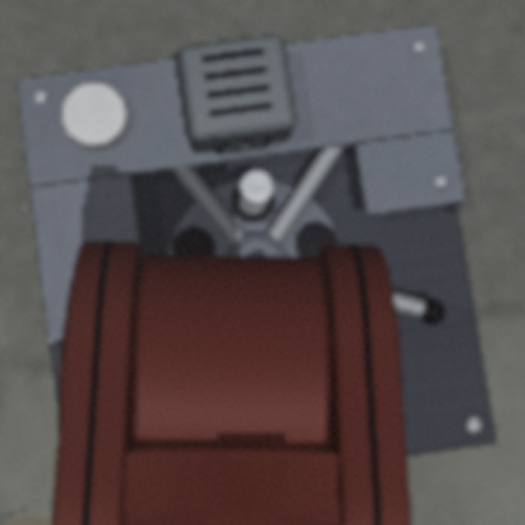

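```bash
python3 -m inch '[[[0,0.02,0,0],[0,0.02,0,0],[0,0.02,0,0],[0,0.02,0,0],[0,0.014,0,0],[0,0.01,0,0],[0,0,-0.001,0],[0,0,0,0]]]'
python3 -m inch '[[[0.005,0,0,-0.05],[0.005,0,0,-0.05],[0.005,0,0,-0.05],[0.005,0,0,-0.05],[0.005,0,0,-0.05],[0.005,0,0,-0.05],[0,0,0,0],[0,0,0,0]]]'
```

```text
clock: 5.2
tool_pos: [0.464, -0.0358, 0.0278]
eef_rot: [[-0.281, 0.001, 0.96], [-0.96, 0.0, -0.281], [-0.0, -1.0, 0.001]]
wrist_force: [0.4, -0.1, 1.1]
width: 0.001
clock: 6.2
tool_pos: [0.4592, -0.0651, 0.0277]
eef_rot: [[0.014, 0.001, 1.0], [-1.0, 0.0, 0.014], [-0.0, -1.0, 0.001]]
wrist_force: [-0.2, 0.9, 0.8]
width: 0.001
```

```bash
python3 -m inch '[[[0.0098,0,0.0005,-0.1],[0.0098,0,0.0005,-0.1],[0.0098,0,0.0005,-0.1],[0.0098,0,0.0005,-0.1],[0.0098,0,0.0005,-0.1],[0.0098,0,0.0005,-0.1],[0.0098,0,0.0005,-0.1],[0.0098,0,0.0005,-0.1]]]'
cat > m.py <<'E'
from rig import ctrl
from h import *
import sys
s=ctrl.sense();p=s['tool_pos'];d=p[:2]-np.array([.5568,-.064])
print('t',s['clock'],'r',np.hypot(*d).round(4),'phi_ch',np.degrees(np.arctan2(d[1],d[0]))-8.3,'z',p[2],'F',np.round(s['wrist_force'],1),'q',np.round(s['q'],0))
for n in("scene","top"):
    c=ctrl.capture(n); np.savez(n+sys.argv[1]+'.npz',**c); x0,x1,y0,y1=(175,375,100,285) if n=='scene' else (185,360,130,305)
    cv2.imwrite(f'pics/{n}{sys.argv[1]}.png',cv2.resize(c['pixels'][y0:y1,x0:x1,::-1],None,fx=3,fy=3,interpolation=cv2.INTER_CUBIC))
E
python3 m.py 2
```

```text
clock: 7.2
tool_pos: [0.4893, -0.1349, 0.0272]
eef_rot: [[0.73, -0.002, 0.684], [-0.684, 0.001, 0.73], [-0.002, -1.0, -0.001]]
wrist_force: [-2.3, 2.5, 1.4]
width: 0.002
t 7.2 r 0.098 phi_ch -141.89087462473455 z 0.027202821662690335 F [-2.3  2.5  1.4] q [-17.  16.  31. 117. -11.  49.  67.]
```

View pics/scene2.png

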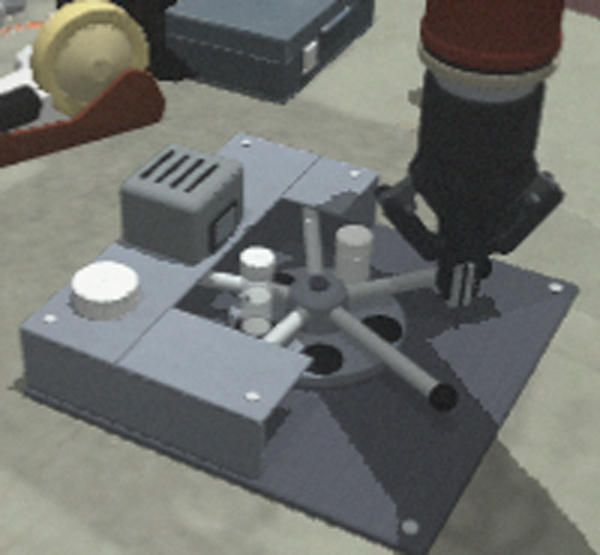

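The wheel is turning: the finger sits behind the pushed spoke at (455,275), and the next spoke's ball is at (442,397). I'll carry on with this stroke.

```bash
python3 -m inch '[[[0.0098,0,0.0005,-0.1],[0.0098,0,0.0005,-0.1],[0.0098,0,0.0005,-0.1],[0.0098,0,0.0005,-0.1],[0.0098,0,0.0005,-0.1],[0.0049,0,0.0001,-0.05],[0.0049,0,0.0001,-0.05],[0,0,0,0]]]'
python3 m.py 3
```

```text
clock: 8.3
tool_pos: [0.5414, -0.161, 0.0272]
eef_rot: [[0.987, -0.001, 0.158], [-0.158, -0.001, 0.987], [-0.001, -1.0, -0.001]]
wrist_force: [-1.5, -0.7, -0.1]
width: -0.005
t 8.3 r 0.0982 phi_ch -107.29466967581112 z 0.027172327912638385 F [-1.5 -0.7 -0.1] q [ -8.  22.  24. 109. -11.  52. 102.]
```

View pics/scene3.png

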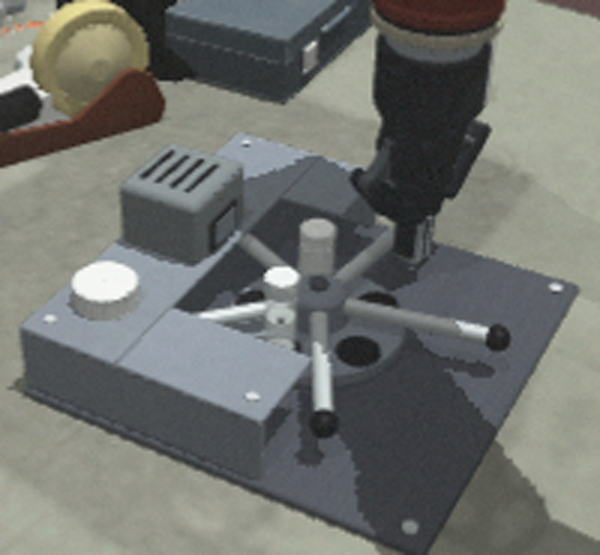

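View pics/top3.png

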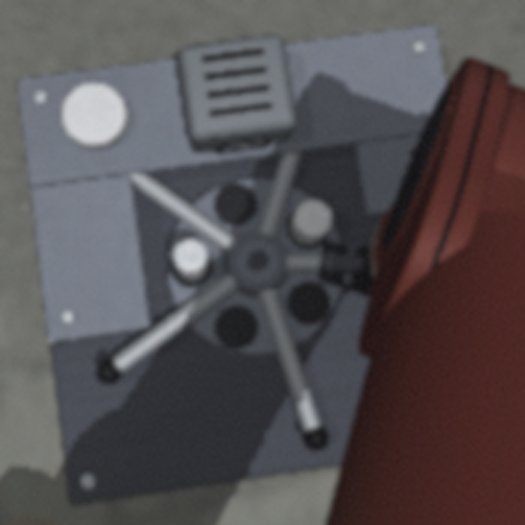

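Top view: vial at (312,220) and cuvette at (190,257). The free balls are at (315,437) and (108,370).

Run:
```python
from h import *
a=load('top3.npz');b=load('scene3.npz')
T=lambda x,y:[[(x+.5)/3-.5+185,(y+.5)/3-.5+130]]
S=lambda x,y:[[(x+.5)/3-.5+175,(y+.5)/3-.5+100]]
h=np.array([.5568,-.064])
for k,u,v in(('b1',T(315,437),S(497,338)),('b2',T(108,370),S(323,422)),('vial',T(313,218),S(318,229)),('cuv',T(189,256),S(282,277))):
    p,e=tri(a,u,b,v);d=p[:2]-h;print(k,p.round(4),round(e,4),np.hypot(*d),np.degrees(np.arctan2(d[1],d[0]))-8.3)
```

```text
b1 [ 0.4398 -0.1032  0.0379] 0.001 0.12334486450509968 -169.77018152819866
b2 [0.4838 0.0361 0.0391] 0.0006 0.12389836733256522 117.78462830117914
vial [ 0.5844 -0.1003  0.0657] 0.001 0.04564351067589411 -61.080784768979996
cuv [ 0.5563 -0.0182  0.0842] 0.0007 0.04578943424256653 82.38733468828322
```

```bash
python3 -m inch '[[[-0.004,0,0,0],[-0.003,0,0,0],[0,-0.02,0,0],[0,-0.03,0,0],[0,-0.03,0,0],[0,-0.02,0,0],[0,0,0,0],[0,0,0,0]]]'
python3 -m inch '[[[0,0,0,0.18],[0,0,0,0.18],[0,0,0,0.18],[0,0,0,0.18],[0,0,0,0.18],[0,0,0,0.18],[0,0,0,0.18],[0,0,0,0.18]]]'
```

```text
clock: 9.4
tool_pos: [0.5345, -0.1594, 0.1265]
eef_rot: [[0.988, -0.001, 0.155], [-0.155, 0.0, 0.988], [-0.001, -1.0, 0.0]]
wrist_force: [0.7, -0.5, -1.0]
width: -0.0
clock: 10.4
tool_pos: [0.5342, -0.1595, 0.126]
eef_rot: [[-0.031, -0.002, 1.0], [-1.0, -0.0, -0.031], [0.0, -1.0, -0.002]]
wrist_force: [0.5, 0.7, -0.5]
width: 0.002
```

```bash
python3 -m inch '[[[-0.012,0,-0.0098,0],[-0.012,0,-0.0098,0],[-0.012,0,-0.0098,0],[-0.012,0,-0.0098,0],[-0.012,0,-0.0098,0],[-0.012,0,-0.0098,0],[-0.012,0,-0.0098,0],[-0.012,0,-0.0098,0]]]'
python3 m.py 4
```

```text
clock: 11.4
tool_pos: [0.4581, -0.0606, 0.1274]
eef_rot: [[-0.023, 0.0, 1.0], [-1.0, 0.0, -0.023], [-0.0, -1.0, 0.0]]
wrist_force: [-0.3, 0.2, 0.1]
width: -0.002
t 11.4 r 0.0987 phi_ch 169.71474045872222 z 0.12737756927723337 F [-0.3  0.2  0.1] q [-31.   1.  33. 118.  -1.  61.   2.]
```

View pics/scene4.png

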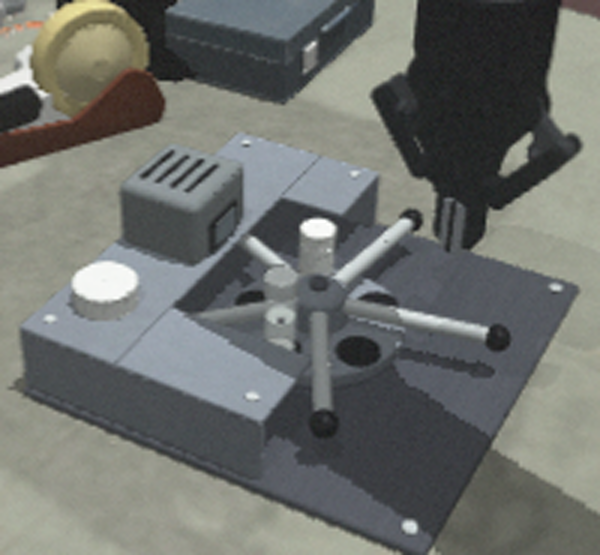

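```bash
python3 -m inch '[[[0,0.02,0,0],[0,0.02,0,0],[0,0.02,0,0],[0,0.02,0,0],[0,0.01,0,0],[0,0.01,0,0],[0,0,0,0],[0,0,0,0]]]'
python3 -m inch '[[[0.0049,0,0.0001,-0.05],[0.0049,0,0.0001,-0.05],[0.0049,0,0.0001,-0.05],[0.0049,0,0.0001,-0.05],[0.0078,0,0.0003,-0.08],[0.0078,0,0.0003,-0.08],[0.0078,0,0.0003,-0.08],[0.0078,0,0.0003,-0.08]]]'
python3 -m inch '[[[0.0078,0,0.0003,-0.08],[0.0078,0,0.0003,-0.08],[0.0078,0,0.0003,-0.08],[0.0078,0,0.0003,-0.08],[0.0078,0,0.0003,-0.08],[0.0049,0,0.0001,-0.05],[0.0049,0,0.0001,-0.05],[0.002,0,0,-0.02]]]'
python3 m.py 5
```

```text
clock: 12.5
tool_pos: [0.4594, -0.0618, 0.0278]
eef_rot: [[-0.025, 0.001, 1.0], [-1.0, 0.0, -0.025], [-0.0, -1.0, 0.001]]
wrist_force: [0.6, 0.2, 0.5]
width: 0.002
clock: 13.5
tool_pos: [0.4707, -0.1101, 0.0278]
eef_rot: [[0.478, 0.0, 0.878], [-0.878, 0.001, 0.478], [-0.001, -1.0, 0.001]]
wrist_force: [-1.7, 3.2, 1.1]
width: -0.001
clock: 14.5
tool_pos: [0.505, -0.1471, 0.0277]
eef_rot: [[0.85, -0.0, 0.527], [-0.527, 0.0, 0.85], [-0.0, -1.0, 0.0]]
wrist_force: [-3.6, 1.5, 2.6]
width: -0.001
t 14.5 r 0.0979 phi_ch -130.22208742219374 z 0.027729417335498302 F [-3.6  1.5  2.6] q [-11.  18.  26. 114. -10.  50.  78.]
```

View pics/scene5.png

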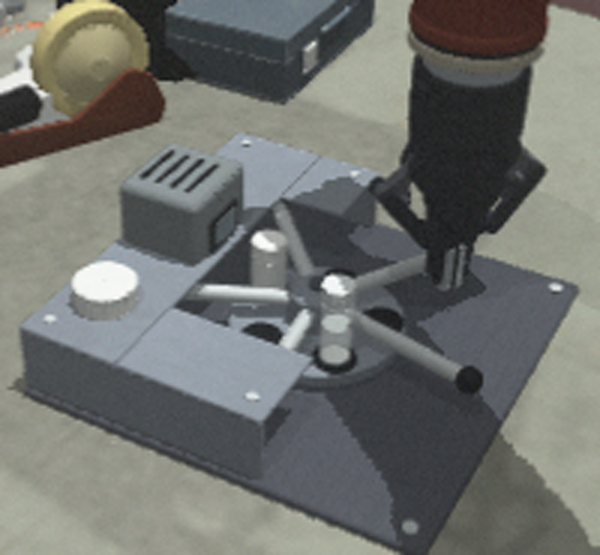

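View pics/top5.png

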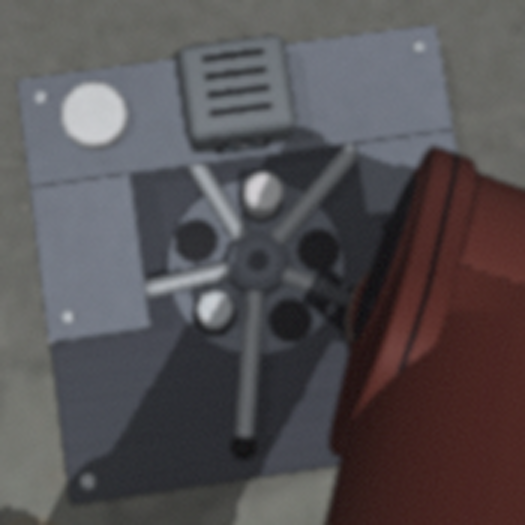

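Top view: vial at (262,192), almost in front of the window, with the free ball at (244,447).

```bash
cat > k.py <<'E'
from h import *
T=lambda x,y:[[(x+.5)/3-.5+185,(y+.5)/3-.5+130]]
S=lambda x,y:[[(x+.5)/3-.5+175,(y+.5)/3-.5+100]]
def go(n,L):
    a=load(f'top{n}.npz');b=load(f'scene{n}.npz');h=np.array([.5568,-.064])
    for k,u,v in L:
        p,e=tri(a,T(*u),b,S(*v));d=p[:2]-h;print(k,p.round(4),round(e,4),np.hypot(*d).round(4),np.degrees(np.arctan2(d[1],d[0]))-8.3)
E
python3 -c "
from k import *
go(5,[('ball',(244,447),(469,380)),('vial',(262,192),(270,240)),('cuv',(214,308),(338,286))])"
```

```text
ball [ 0.4334 -0.0554  0.0373] 0.0018 0.1237 167.6929962409431
vial [ 0.6013 -0.0663  0.0675] 0.0008 0.0446 -11.216625600017922
cuv [ 0.5231 -0.0344  0.0828] 0.0016 0.0448 130.35761124111283
```

```bash
python3 -m inch '[[[0.004,0,0.0001,-0.04],[0.004,0,0.0001,-0.04],[0.004,0,0.0001,-0.04],[0.004,0,0.0001,-0.04],[0.003,0,0,-0.03],[0.002,0,0,-0.02],[0,0,0,0],[0,0,0,0]]]'
python3 m.py 6
python3 -m inch '[[[-0.004,0,0,0],[-0.003,0,0,0],[0,-0.02,0,0],[0,-0.03,0,0],[0,-0.03,0,0],[0,-0.03,0,0],[0,-0.02,0,0],[0,0,0,0]]]'
python3 m.py 7
```

```text
clock: 15.6
tool_pos: [0.5239, -0.1565, 0.0274]
eef_rot: [[0.941, 0.0, 0.339], [-0.339, -0.0, 0.941], [0.0, -1.0, -0.0]]
wrist_force: [-2.2, 0.1, 0.7]
width: 0.0
t 15.6 r 0.0982 phi_ch -117.87645647675693 z 0.027363610203788885 F [-2.2  0.1  0.7] q [ -8.  20.  23. 111. -10.  51.  91.]
clock: 16.7
tool_pos: [0.5181, -0.1542, 0.1587]
eef_rot: [[0.941, 0.003, 0.339], [-0.339, -0.0, 0.941], [0.003, -1.0, 0.001]]
wrist_force: [0.8, -0.2, -0.5]
width: 0.001
t 16.7 r 0.0982 phi_ch -121.51392227815637 z 0.15872989352656147 F [ 0.8 -0.2 -0.5] q [-11.   9.  25. 106.  -4.  65.  86.]
```

View pics/scene7.png

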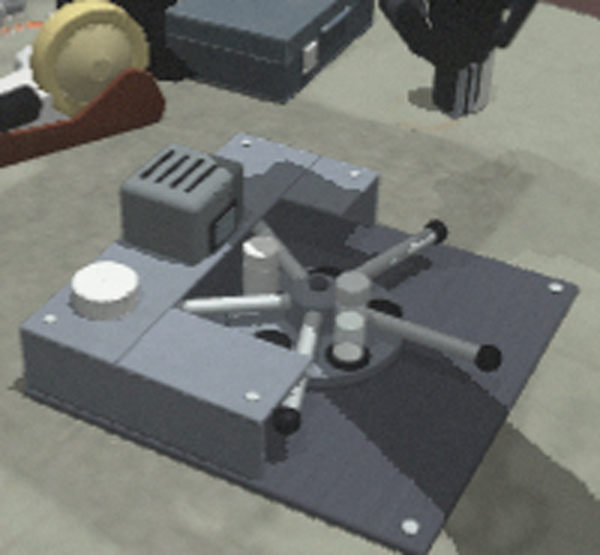

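View pics/top7.png

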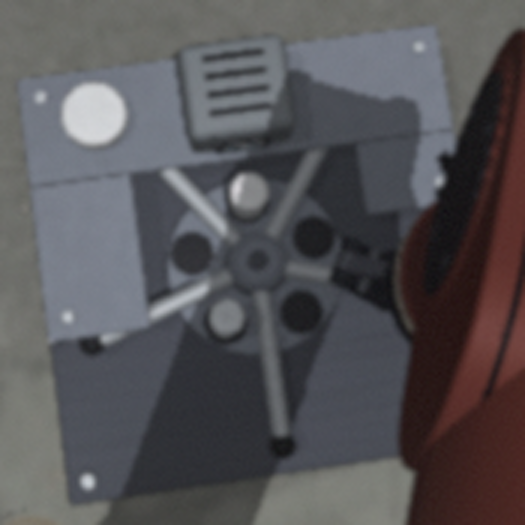

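The finger is lifted clear. The vial is at (248,193) in the top view, in front of the window, and the balls are at (282,447) and (92,344).

```bash
python3 -c "
from k import *
go(7,[('ball180',(282,446),(488,357)),('ball108',(92,344),(287,420)),('vial',(249,193),(262,248)),('cuv',(228,317),(353,283))])"
```

```text
ball180 [ 0.4341 -0.0808  0.0392] 0.0016 0.1238 -180.5034504784605
ball108 [0.5018 0.0476 0.0387] 0.002 0.1244 107.94260703492407
vial [ 0.6012 -0.0575  0.0656] 0.0015 0.0449 0.032790750972441884
cuv [ 0.5175 -0.0434  0.0825] 0.0018 0.0444 144.03493452391803
```

All four points give a wheel angle within about 0.5° of zero. I'll take one more look to check the wheel is at rest, then hand in.

```bash
python3 -m inch '[[[0,-0.01,0,0],[0,0,0,0],[0,0,0,0],[0,0,0,0],[0,0,0,0],[0,0,0,0],[0,0,0,0],[0,0,0,0]]]'
python3 - <<'E'
from rig import ctrl
from h import *
c=ctrl.capture('top');o=load('top7.npz')
d=cv2.absdiff(c['pixels'],o['pixels'])[170:285,205:298];print('diff',d.mean(),d.max(),np.round(ctrl.sense()['qvel'],2))
ctrl.close_job()
E
```

```text
clock: 17.8
tool_pos: [0.5172, -0.1541, 0.1673]
eef_rot: [[0.941, -0.0, 0.339], [-0.339, -0.0, 0.941], [-0.0, -1.0, -0.0]]
wrist_force: [-0.7, 0.8, -1.3]
width: -0.002
diff 1.1289075892161446 33 [ 0.04 -0.04 -0.1   0.05  0.06 -0.09  0.12]
the job is handed in; nothing more can be done
```

I turned the wheel about 150° anticlockwise, and the white vial now stands squarely in front of the reader's window. I pushed two spokes in turn with the shut fingers, lifted clear, and handed the job in after about 18 s of the 54 s allowed.

- **Vial position:** in the last check from both cameras, the vial measured at 0.0° from the window line. The two free balls and the glass cell put the wheel angle within about 0.5° of zero, against about 11° allowed. The measured heights and radii matched the given sizes to within about 4 mm.
- **Wheel at rest:** two top pictures taken about a second apart showed no real change around the wheel (mean pixel difference 1.1). The largest difference was 33 at single pixels, which I took for noise and the arm's moving shadow and did not look into further.
- **Contact and force:** nothing I saw suggests the vial or the cell was touched. The wrist force readings stayed under about 5 N, and the tool was clear at about 0.17 m height when I handed in.

No check failed or disagreed beyond these small measurement spreads.

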